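Prove a blind bush on the bore gauge and hold it hole-up

TASK

Take the closed-end steel bush off its rod cradle; its outside is the same at both ends, so feel for its blind hole on the level pin of the bore gauge, turning the bush end for end if the solid end meets the pin, and ease the hole onto the pin until it is fully home, without ramming it. Then draw it off and finish still holding the bush in the gripper, hole facing straight up, at least 15 cm above the bench and clear of everything else; leave the file, oil can, tin and casting where they are.

Things in the scene. Friction and masses are not known exactly. Their poses are not given: they have to be found in the camera images.
- bush: closed-end bush: plain steel cylinder, d 36 mm, 60 mm long, about 0.34 kg, lying level on the cradle. A blind hole, d 22 mm, 40 mm deep, enters the centre of one end; the other end is solid, the outside alike at both. Origin at its middle (on the axis, 30 mm from each end, 50 mm above the bench on the cradle). Its x axis runs out of the open end; the hole's floor is 10 mm behind the origin.
- cradle: fixed steel rest under the bush: two parallel 8 mm rods, 44 mm long, 20 mm apart, tops 34 mm above the bench, on a block 26 mm wide, so the bush's sides are free for the fingers; foot 44 x 60 mm, 6 mm high. Origin on the bench under its middle; rods and bush lie along its x axis, the bush's middle within 5 mm of the cradle's.
- gauge: fixed bore gauge: steel foot 120 x 70 mm, 12 mm high (55 mm before the origin to 65 mm behind), post 40 mm wide, 92 mm high with its thumb screw. Origin on the bench. A level rigid pin sticks out of the post towards the gauge's -x: d 16 mm, 48 mm long, the last 9 mm tapering to 6 mm, collar d 25 mm x 3 mm at its root, axis 60 mm above the bench.
- pin_tip (a point): middle of the gauge pin's free end, 60 mm above the bench; axes as the gauge's: x runs from the tip along the pin into the post, z up. With the bush fully home the tip meets the hole's floor and the bush's middle is 10 mm beyond the tip, towards the post; when the solid end meets the pin, the bush's middle is 30 mm short of the tip.
- file: bystander: flat hand file with a wooden handle, 270 mm long, lying on the bench. Origin on the bench under the heel of the blade; its x axis points to the file's tip.
- oilcan: bystander: upright metal oil can with a pointed spout, body d 70 mm, 140 mm high in all. Origin under its centre.
- tin: bystander: open empty steel tin, 84 mm across, 75 mm high. Origin under its centre.
- lug: bystander: small casting lying flat, a ring of 36 mm with a 46 mm shank, 12 mm high. Origin under the ring's centre; the shank lies along its x axis.

How it is judged:
By the outcome, as a careful person would: the job done as asked, in the order asked, and still so for the second after the job is handed in, while the arm keeps its last pose, push and grip.
It also fails if it takes over 58 s, if anything falls off the work surface, if the arm or the gripper's body presses on something with over 40 N, if the wrist force passes 120 N, or if a joint passes its speed limit or range.

ROBOT

A 7-joint arm with a two-finger parallel gripper is mounted at the origin on the work surface. World frame = base frame: x ahead of the robot, y to its left, z up, the work surface at z = 0. Lengths are in mm, angles in rad, forces in N, time in s.
With the tool pointing down it reaches from about 400 to 875 mm from the base axis. Payload 19.3 kg.
Tool frame: the origin (TCP) lies at the very end of the fingers, on their centre line; the grasp point (between the pads) lies 19 mm behind it (grip_point_offset is the z of the grasp point in the tool frame, in mm); z points along the fingers, x is the direction in which the jaws open and shut, and the axes are right-handed (so a half turn about z gives the same grasp; the last joint's range is limited). The gripper opens to 85 mm and grips with 20 to 120 N. Pads are 22 mm wide; open, the fingers measure 114 mm over their backs; the gripper's body (76 mm by 85 mm) begins 54 mm behind the grasp point. The pads swing forward as they close: fully open they stand 13 mm farther back than shut.
Start: joints at [-1.209, 0.521, -0.036, 1.599, 0.021, 1.021, -0.113], TCP at [261.583, 567.617, 231.291] pointing down, gripper open.
Joint ranges: [-2.91, 2.91], [-0.3, 2.13], [-1.5, 1.42], [0.17, 2.43], [-1.26, 4.41], [0.16, 1.93], [-2.52, 2.52]. Speed limits (rad/s): [1.89, 1.89, 2.39, 2.39, 3.01, 3.01, 3.01].

INTERFACE

Orientations are given as a 3x3 rotation matrix whose columns are the frame's x, y, z axes.
In Python, from workcell import movep, movel, goto_joints, open_gripper, clamp, wait, inverse_kinematics, read_state, camera, PlanningError, finish_job, grip_point_offset gives the robot as it stands. Calls block until the motion is done:
- movep(position, orientation): joint-space move of the TCP to a pose.
- movel(position, frame=None, max_speed=150, guard=None): straight line of the TCP; frame=None keeps the orientation; max_speed is the mean speed in mm/s. With guard (N) it stops when the force on the tool has changed by that much, and returns True; else False.
- goto_joints(angles): joint-space move.
- open_gripper() and clamp(): open the fingers fully, or close them until they stop; the grip force is fixed at half the most.
- wait(seconds).
- inverse_kinematics(position, orientation): joint angles nearest the present ones, or None.
- read_state(): the state.
- camera(name): name is "side" or "top"; returns a dict with "image" (480x640x3 uint8, blue, green, red), "range_z" (480x640 float32, mm along the optical axis (not along the pixel's ray), 0 where there is no reading), "fx", "fy", "cx", "cy" (pixels), "dist_coeffs" ([k1, k2, p1, p2, k3] as OpenCV has them; the pictures are not rectified), "cam_to_world" (4x4, takes a point from camera to world coordinates). Camera axes: x right, y up, looking along -z (the intrinsics and any distortion apply to the point x, -y, -z); pixel columns grow to the right and rows downward; lengths in mm; the calibration is good to about 2 mm. A picture is of the moment at which its call begins.
A pose or a line that the arm cannot do raises PlanningError and nothing moves.
- finish_job(): hands the job in, once; it reports no verdict.
The state is a dict: "time": time; "qpos": joint angles; "qvel": joint speeds; "joint_efforts": joint torques, N m; "eef_pos": TCP position; "tool_rot": TCP orientation; "ft_force": force on the tool from outside, world axes, zero at the start; "torque": the same for the moment, N m; "finger_gap": finger opening in mm.
Only numpy, scipy, OpenCV 4.12 (cv2) and the standard library are available. Lean on these libraries where they do the work, as an engineer would, in place of code of your own. Each camera call takes 0.05 s, during which the arm holds its last target.

## Working session

There is one attempt and no reset: what is moved stays moved. The work goes in short steps, each a Python script; the robot and the scene stay as the last script left them, time stands still between calls to the robot, and variables do not carry over. Pictures are saved under pics/ and viewed, and the job is handed in when it is done.

```bash
ls; mkdir -p pics; python3 - <<'E'
from workcell import *
import cv2,numpy as np
s=read_state();print({k:np.round(v,3) for k,v in s.items()}, grip_point_offset)
for n in("side","top"):
    c=camera(n);cv2.imwrite(f"pics/{n}0.png",c["image"]);np.savez(f"{n}0.npz",**c)
    print(n,c["fx"],c["fy"],c["cx"],c["cy"],c["dist_coeffs"]);print(np.round(c["cam_to_world"],3))
E
```

```text
pics
{'time': np.float64(0.0), 'qpos': array([-1.209,  0.522, -0.036,  1.6  ,  0.021,  1.021, -0.113]), 'qvel': array([ 0.   , -0.   ,  0.001,  0.   , -0.001,  0.001,  0.001]), 'joint_efforts': array([ 0.0000e+00, -9.2709e+01,  1.9800e+00, -3.6993e+01,  1.8000e-02,
        8.0000e-03, -0.0000e+00]), 'eef_pos': array([261.437, 567.331, 230.709]), 'tool_rot': array([[ 0.418,  0.908, -0.   ],
       [ 0.908, -0.418, -0.001],
       [-0.001,  0.   , -1.   ]]), 'ft_force': array([-1.243, -0.787, -1.144]), 'torque': array([ 0.019,  0.044, -0.034]), 'finger_gap': np.float64(85.422)} -18.700000000000003
side 552.017762191581 552.017762191581 317.01296001091134 240.04397147413295 [-0.16664385  0.          0.          0.          0.        ]
[[ 8.78000e-01  3.24000e-01 -3.52000e-01  1.79709e+02]
 [-4.78000e-01  6.26000e-01 -6.16000e-01 -7.03200e+02]
 [ 2.00000e-02  7.09000e-01  7.05000e-01  8.89600e+02]
 [ 0.00000e+00  0.00000e+00  0.00000e+00  1.00000e+00]]
top 523.873946069543 523.873946069543 316.120359465652 236.01819296884912 [0.00019746 0.         0.         0.         0.        ]
[[-2.200000e-02  9.930000e-01 -1.190000e-01  4.671640e+02]
 [-1.000000e+00 -2.200000e-02  4.000000e-03 -1.046300e+01]
 [ 1.000000e-03  1.200000e-01  9.930000e-01  1.133212e+03]
 [ 0.000000e+00  0.000000e+00  0.000000e+00  1.000000e+00]]
```

View pics/top0.png

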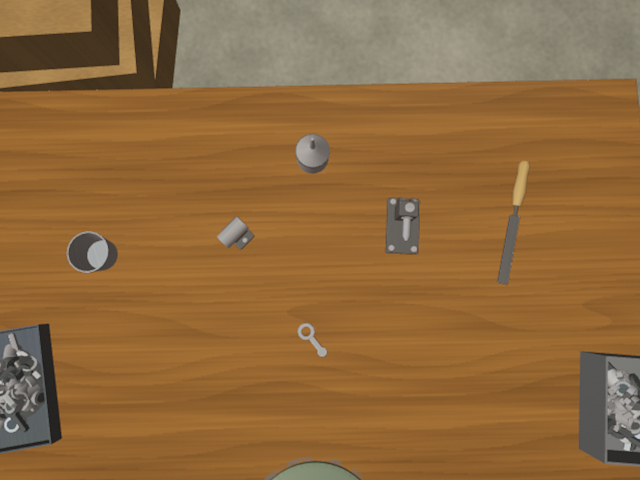

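View pics/side0.png

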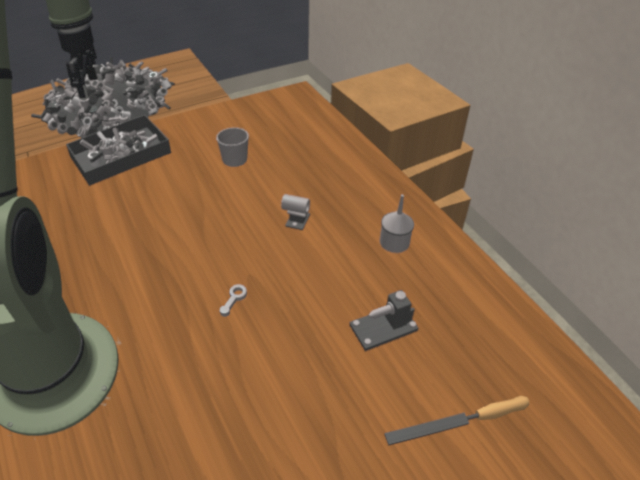

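The top view shows the bush on its cradle near (235,234), the gauge near (403,225) with its pin pointing down the picture (towards the robot), the oil can (312,153), tin (92,252), lug (312,338) and file (512,220). The side view agrees: bush (295,205), gauge (385,320). Next I'll measure them in 3D.

```bash
cat > h.py <<'E'
import numpy as np,cv2
def load(n,i=0): return dict(np.load(f"{n}{i}.npz"))
def cloud(c):
    K=np.array([[c["fx"],0,c["cx"]],[0,c["fy"],c["cy"]],[0,0,1.]])
    v,u=np.mgrid[0:480,0:640]
    p=cv2.undistortPoints(np.stack([u,v],-1).reshape(-1,1,2).astype(float),K,c["dist_coeffs"]).reshape(480,640,2)
    d=c["range_z"].astype(float)
    P=np.stack([p[...,0]*d,-p[...,1]*d,-d,np.ones_like(d)],-1)@c["cam_to_world"].T
    P=P[...,:3]; P[d==0]=np.nan
    return P
E
python3 - <<'E'
from h import *
for n,rois in(("top",dict(bush=(210,210,260,255),gauge=(380,190,425,260))),("side",dict(bush=(270,180,325,235),gauge=(340,280,425,355)))):
    c=load(n);P=cloud(c)
    for k,(a,b,x,y) in rois.items():
        Q=P[b:y,a:x].reshape(-1,3)
        print(n,k,len(Q),np.nanmin(Q,0).round(),np.nanmax(Q,0).round(), 'bench z',np.nanpercentile(Q[:,2],[5,20,50,80,95,99]).round(1))
        im=cv2.resize(c["image"][b:y,a:x],None,fx=8,fy=8,interpolation=cv2.INTER_CUBIC)
        cv2.imwrite(f"pics/z_{n}_{k}.png",im[:600,:800])
    for nm,(u,v) in dict(oil=(312,153),tin=(92,252),lug=(306,331),file=(512,220)).items() if n=="top" else []:
        print(nm,P[v,u].round())
E
```

```text
top bush 2250 [567. 109. -10.] [666. 217.  72.] bench z [-3.3 -1.4  1.2 56.1 67.2 69.6]
top gauge 3150 [ 548. -256.   -7.] [ 703. -152.   95.] bench z [-3.3 -0.9  9.4 18.7 79.8 91.2]
oil [766. -10.  82.]
tin [579. 469.   6.]
lug [400.  11.  -0.]
file [ 626. -436.   21.]
side bush 3025 [537.  86.  -7.] [744. 326.  72.] bench z [-3.7 -2.2 -0.2  7.9 63.5 67.9]
side gauge 6375 [ 515. -293.   -6.] [771. -53.  95.] bench z [-2.8 -1.2  1.  12.6 72.  89.3]
```

```bash
python3 - <<'E'
import cv2,numpy as np
a=[cv2.imread(f"pics/z_{n}_{k}.png") for n in("top","side") for k in("bush","gauge")]
o=np.zeros((600,800,3),np.uint8)
for i,x in enumerate(a):
    s=min(300/x.shape[0],400/x.shape[1]);x=cv2.resize(x,None,fx=s,fy=s)
    r,c=divmod(i,2);o[r*300:r*300+x.shape[0],c*400:c*400+x.shape[1]]=x[:300,:400]
cv2.imwrite("pics/mosaic.png",o)
E
python3 - <<'E'
from h import *
ROI={"top":dict(bush=(210,210,260,255),gauge=(380,190,425,260)),"side":dict(bush=(270,180,325,235),gauge=(340,280,425,355))}
for n in("top","side"):
    c=load(n);P=cloud(c)
    a,b,x,y=ROI[n]["bush"];Q=P[b:y,a:x].reshape(-1,3)
    Q=Q[(Q[:,2]>52)]
    print(n,"bush",len(Q),Q.mean(0).round(1)); 
    r=cv2.minAreaRect(Q[:,:2].astype(np.float32));print(r)
    T=Q[Q[:,2]>62];m=np.median(T,0);r=cv2.minAreaRect(T[:,:2].astype(np.float32));print(' ridge',len(T),m.round(1),r)
    a,b,x,y=ROI[n]["gauge"];Q=P[b:y,a:x].reshape(-1,3)
    pin=Q[(Q[:,2]>56)&(Q[:,2]<73)&(Q[:,0]<640)];print("pin",len(pin),pin.min(0).round(1),pin.max(0).round(1))
    r=cv2.minAreaRect(pin[:,:2].astype(np.float32));print(r)
    f=Q[(Q[:,2]>7)&(Q[:,2]<20)];print("foot",len(f),cv2.minAreaRect(f[:,:2].astype(np.float32)))
E
```

```text
top bush 485 [607.4 156.8  64. ]
((608.9385375976562, 158.11990356445312), (35.85253143310547, 59.46161651611328), 44.8195686340332)
 ridge 347 [608.3 158.   66.4] ((608.2543334960938, 158.129638671875), (29.96600914001465, 57.89863967895508), 43.944435119628906)
pin 202 [ 583.5 -223.5   56.1] [ 639.3 -184.1   73. ]
((609.7074584960938, -198.08534240722656), (40.216854095458984, 51.52214431762695), 77.06124877929688)
foot 1145 ((620.5223388671875, -203.01760864257812), (70.47701263427734, 120.36807250976562), 85.75373840332031)
side bush 314 [606.7 150.3  62.3]
((608.7527465820312, 153.8132781982422), (34.566986083984375, 60.76148223876953), 46.85895919799805)
 ridge 185 [609.8 153.3  65.5] ((609.2356567382812, 154.40304565429688), (29.28204345703125, 60.47804641723633), 45.9247932434082)
pin 274 [ 583.1 -226.3   56.2] [ 639.8 -183.8   72.5]
((610.720947265625, -207.9386749267578), (54.19658279418945, 41.98162078857422), 6.917964458465576)
foot 1295 ((621.06494140625, -204.4703369140625), (72.12322235107422, 121.3884506225586), 85.35279083251953)
```

View pics/mosaic.png

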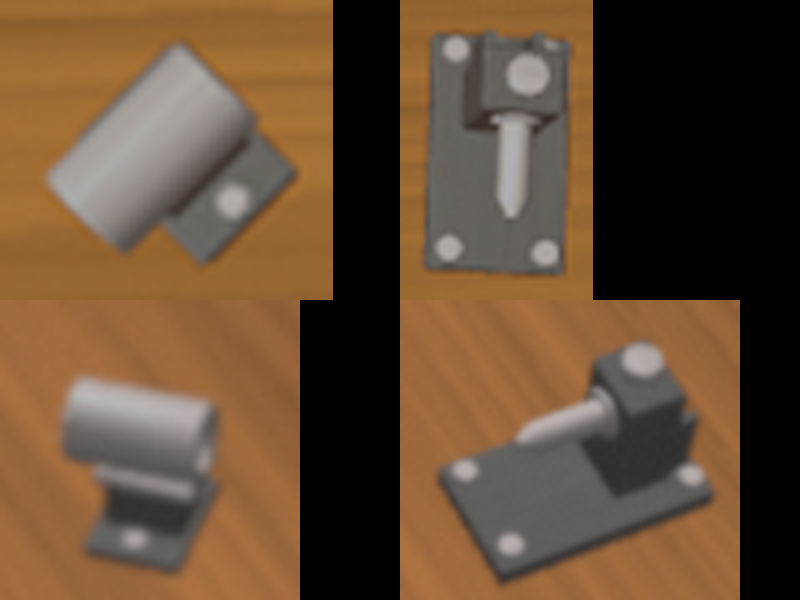

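```bash
cat >> h.py <<'E'
def ray(c,uv):
    K=np.array([[c["fx"],0,c["cx"]],[0,c["fy"],c["cy"]],[0,0,1.]])
    p=cv2.undistortPoints(np.asarray(uv,float).reshape(-1,1,2),K,c["dist_coeffs"]).reshape(-1,2)
    d=np.c_[p[:,0],-p[:,1],-np.ones(len(p))]@c["cam_to_world"][:3,:3].T
    return c["cam_to_world"][:3,3],d
def onz(c,uv,z):
    o,d=ray(c,uv);t=(z-o[2])/d[:,2];return o+t[:,None]*d
E
python3 - <<'E'
from h import *
for n,(a,b,x,y) in (("top",(395,210,415,250)),("side",(355,295,398,330))):
    c=load(n);g=c["image"][b:y,a:x].astype(int)
    im=cv2.resize(c["image"][b:y,a:x],None,fx=12,fy=12,interpolation=cv2.INTER_NEAREST);cv2.imwrite(f"pics/pin_{n}.png",im)
c=load("side");cv2.imwrite("pics/bushside.png",cv2.resize(c["image"][190:220,276:320],None,fx=16,fy=16,interpolation=cv2.INTER_NEAREST))
E
```

```text
(no output)
```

View pics/pin_top.png

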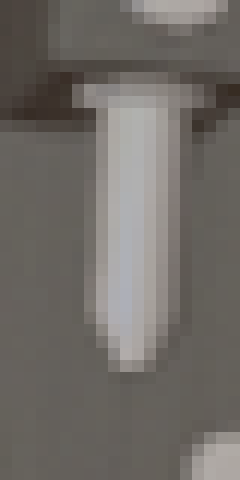

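View pics/pin_side.png

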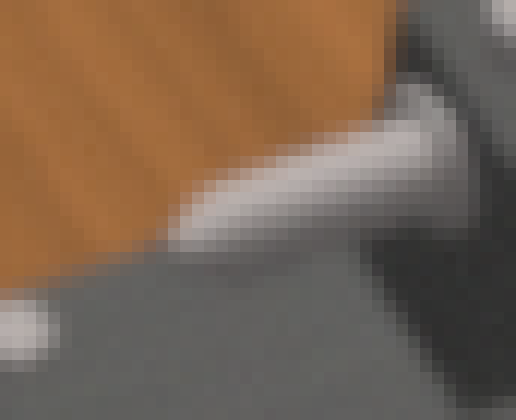

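View pics/bushside.png

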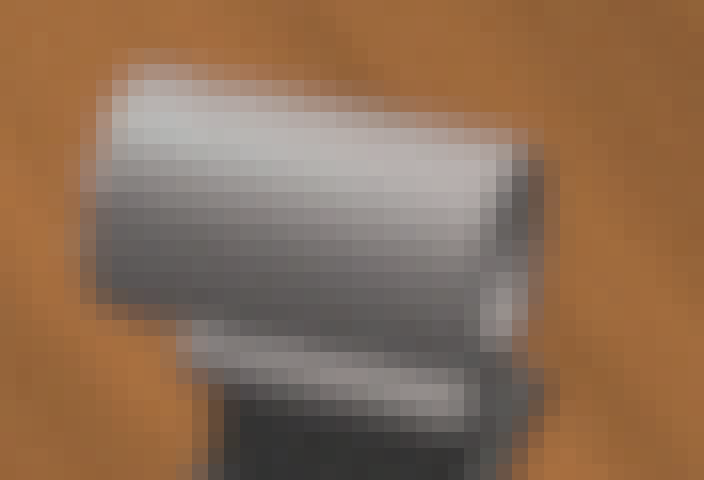

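```bash
python3 - <<'E'
from h import *
c=load("top");g=c["image"].astype(float).mean(2)
pts=[]
for r in range(222,236):
    row=g[r,398:414]; bg=np.median(np.r_[g[r,398:401],g[r,411:414]]);w=np.clip(row-bg-12,0,40);w[w<0]=0
    # edges at half level
    xs=np.arange(398,414); thr=bg+30
    on=np.where(row>thr)[0];i,j=on[0],on[-1]
    L=xs[i]-(row[i]-thr)/(row[i]-row[i-1]);R=xs[j]+(row[j]-thr)/(row[j]-row[j+1])
    pts.append([(L+R)/2,r]);print(r,round(L,2),round(R,2))
Q=onz(c,pts,60);f=cv2.fitLine(Q[:,:2].astype(np.float32),cv2.DIST_HUBER,0,.01,.01).ravel();print("top pin axis",f,np.degrees(np.arctan(f[1]/f[0])))
print("top tip",onz(c,[[405.5,240.2]],60))
s=load("side")
print("side tip",onz(s,[[369.3,314.3]],60))
# triangulate tip
o1,d1=ray(c,[[405.5,240.2]]);o2,d2=ray(s,[[369.3,314.3]]);d1=d1[0];d2=d2[0]
A=np.c_[d1,-d2];t=np.linalg.lstsq(A,o2-o1,rcond=None)[0];print(o1+t[0]*d1,o2+t[1]*d2)
# bush silhouettes by rays: top mask via colour (steel gray vs wood)
for n,cc,(a,b,x,y) in(("top",c,(210,210,260,255)),("side",s,(270,180,325,235))):
    P=cloud(cc);m=np.zeros((480,640),bool);m[b:y,a:x]=True
    sat=cv2.cvtColor(cc["image"],cv2.COLOR_BGR2HSV)[...,1]
    m&=(sat<90)&(P[...,2]>34)
    v,u=np.where(m);Q=onz(cc,np.c_[u,v],50)
    print(n,"bush z50",len(u),cv2.minAreaRect(Q[:,:2].astype(np.float32)))
E
```

```text
222 402.76 409.14
223 402.74 409.11
224 402.65 409.07
225 402.56 409.02
226 402.52 408.95
227 402.5 408.9
228 402.46 408.86
229 402.48 408.78
230 402.43 408.75
231 402.41 408.66
232 402.33 408.58
233 402.21 408.57
234 402.16 408.51
235 402.11 408.48
top pin axis [ 9.9564266e-01 -9.3250699e-02  6.0997070e+02 -2.0045888e+02] -5.350645
top tip [[ 583.56184633 -198.96473294   60.        ]]
side tip [[ 586.31048427 -198.36438068   60.        ]]
[ 583.38053083 -198.67110077   61.67176063] [ 585.30791717 -199.60916737   62.04556507]
top bush z50 502 ((609.3768310546875, 158.53683471679688), (35.917232513427734, 60.23356246948242), 44.44198226928711)
side bush z50 427 ((608.9290161132812, 155.48138427734375), (63.428733825683594, 65.8993911743164), 52.66448974609375)
```

```bash
python3 - <<'E'
from workcell import *
import numpy as np
def R(z,y): z=np.array(z,float);y=np.array(y,float);return np.c_[np.cross(y,z),y,z]
def yv(d): a=np.radians(d);return [np.cos(a),np.sin(a),0]
for s in(1,-1):
    for nm,p,yaw in(("pick",(609,156,31),-45),("app",(520,-195,41),-4.5),("flip",(520,-195,41),175.5)):
        yy=np.array(yv(yaw))*s
        q=inverse_kinematics(p,R([0,0,-1],yy));print(s,nm,None if q is None else np.round(q,2))
    for zy in(-90,-60,-30,0,30,60,90):
        for p in((500,-100,300),(500,0,400),(450,-250,400),(600,0,350)):
            q=inverse_kinematics(p,R(yv(zy),[0,0,s]))
            if q is not None: print(s,"end",zy,p,np.round(q,2))
E
```

```text
1 pick [-0.39  0.79  0.07  1.72 -0.08  0.64  0.51]
1 app [ 0.23  0.69  0.03  1.92 -0.04  0.54  1.78]
1 flip [-0.08  0.76  0.48  1.93 -0.6   0.6  -0.86]
1 end -90 (500, -100, 300) [-1.03  1.    0.73  1.96  0.81  1.29 -0.95]
1 end -90 (500, 0, 400) [-1.13  0.82  0.69  1.82  0.81  1.6  -0.79]
1 end -90 (450, -250, 400) [-0.91  0.74  0.86  2.19  1.14  1.18 -1.01]
1 end -90 (600, 0, 350) [-1.    1.02  0.72  1.58  0.77  1.54 -0.7 ]
1 end -60 (500, -100, 300) [-1.16  0.91  0.69  2.38  1.38  1.05 -1.49]
1 end -60 (500, 0, 400) [-1.33  0.63  0.66  2.22  1.2   1.34 -1.08]
1 end -60 (600, 0, 350) [-1.18  0.85  0.71  2.04  1.22  1.17 -1.07]
1 end -30 (600, 0, 350) [-0.62  0.57 -0.03  2.42  1.97  1.53 -1.42]
1 end 30 (500, -100, 300) [ 1.6   1.06 -1.17  2.41  4.36  0.64 -1.36]
1 end 30 (450, -250, 400) [ 1.94  0.89 -1.27  2.14 -1.18  0.79 -2.29]
1 end 30 (600, 0, 350) [ 1.03  0.73 -0.92  2.38  3.93  0.99 -1.35]
1 end 60 (500, -100, 300) [ 1.07  0.81 -0.45  2.02 -1.24  1.36 -2.01]
1 end 60 (500, 0, 400) [ 1.46  0.89 -1.27  2.15 -1.16  0.81 -2.3 ]
1 end 60 (450, -250, 400) [ 1.01  0.69 -0.04  1.77 
[... 1000 characters left out ...]
1.83]
-1 end 30 (450, -250, 400) [ 1.94  0.89 -1.27  2.14 -1.18  0.79  0.85]
-1 end 30 (600, 0, 350) [ 1.25  0.98 -1.29  2.37  3.77  0.72  2.11]
-1 end 60 (500, -100, 300) [ 1.19  0.85 -0.61  2.01 -1.18  1.26  1.08]
-1 end 60 (500, 0, 400) [ 1.46  0.89 -1.27  2.15 -1.16  0.81  0.84]
-1 end 60 (450, -250, 400) [ 1.01  0.69 -0.04  1.77 -1.2   1.83  0.93]
-1 end 60 (600, 0, 350) [ 1.19  0.96 -1.07  1.97 -1.21  0.83  0.92]
-1 end 90 (500, -100, 300) [ 0.64  0.91 -0.04  1.63 -1.03  1.89  1.04]
-1 end 90 (500, 0, 400) [ 0.51  0.68 -0.04  1.79 -1.17  1.84  0.95]
-1 end 90 (450, -250, 400) [ 1.19  0.94 -0.66  1.36 -0.74  1.93  0.57]
-1 end 90 (600, 0, 350) [ 0.44  0.86 -0.04  1.55 -1.24  1.82  0.88]
```

```bash
cat >> h.py <<'E'
from workcell import *
def R(z,y): z=np.array(z,float);y=np.array(y,float);return np.c_[np.cross(y,z),y,z]
def yv(d): a=np.radians(d);return np.array([np.cos(a),np.sin(a),0])
def D(yaw): return R([0,0,-1],yv(yaw))
def st(t=""):
    s=read_state();print(t,"t",round(float(s["time"]),2),"p",np.round(s["eef_pos"],1),"f",np.round(s["ft_force"],1),"m",np.round(s["torque"],2),"gap",round(float(s["finger_gap"]),1));return s
def snap(i):
    for n in("side","top"):
        c=camera(n);np.savez(f"{n}{i}.npz",**c);cv2.imwrite(f"pics/{n}{i}.png",c["image"])
E
python3 - <<'E'
from h import *
movep([609,156.5,130],D(-45.2));st()
print(movel([609,156.5,28.5],max_speed=100,guard=15));st();snap(1)
E
```

```text
t 2.08 p [608.7 158.  130.2] f [ 0.7 -0.4 -0.2] m [-0.02 -0.05  0.04] gap 85.7
False
 t 3.24 p [609.4 156.6  29.1] f [-0.3 -0.1 -0.2] m [-0.01 -0.02 -0.02] gap 85.4
```

```bash
python3 - <<'E'
from h import *
a=cv2.resize(load("top",1)["image"][170:290,170:300],None,fx=3,fy=3);b=cv2.resize(load("side",1)["image"][120:240,230:360],None,fx=3,fy=3)
cv2.imwrite("pics/v1.png",np.hstack([a,b]))
E
```

```text
(no output)
```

View pics/v1.png

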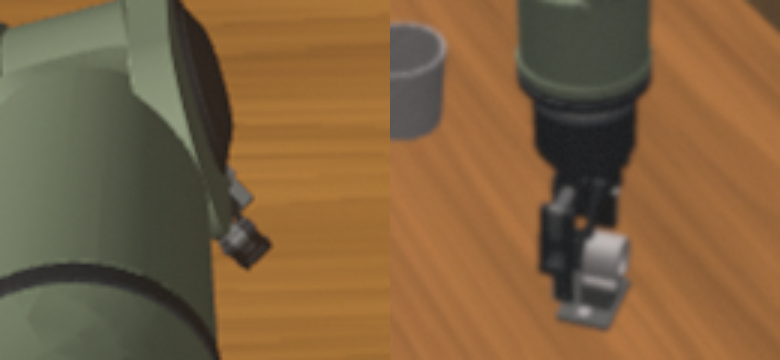

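The arm hides most of the bush from above. In the side view the bush (right half, about (605,260)) sits between the open fingers, with the cradle below it. Next I'll clamp and lift.

```bash
python3 - <<'E'
from h import *
clamp();s=st("clamped")
p=s["eef_pos"]
movel([609,156.5,140],max_speed=120);st("lift")
# move to clear spot in front of gauge, hole guess towards +gauge x
d=yv(-5);tip=np.array([584.5,-198.8])
q=tip-d[:2]*90
movep([q[0],q[1],130],D(-5));s=st("app");print(np.round(s["qpos"],2));snap(2)
a=cv2.resize(load("top",2)["image"][150:290,330:480],None,fx=2.6,fy=2.6);b=cv2.resize(load("side",2)["image"][200:340,290:440],None,fx=2.6,fy=2.6)
cv2.imwrite("pics/v2.png",np.hstack([a,b]))
E
```

```text
clamped t 3.87 p [611.  158.2  29.5] f [6.8 7.6 3.2] m [ 1.59 -1.64 -0.1 ] gap 33.6
lift t 4.94 p [608.5 156.4 139.2] f [-1.1 -0.  -3.5] m [-0.03  0.01 -0.  ] gap 33.8
app t 6.31 p [ 495.5 -190.   129.9] f [-0.1 -0.1 -3. ] m [ 0.05 -0.1   0.02] gap 33.5
[ 0.29  0.51 -0.05  1.94  0.04  0.69  1.71]
```

View pics/v2.png

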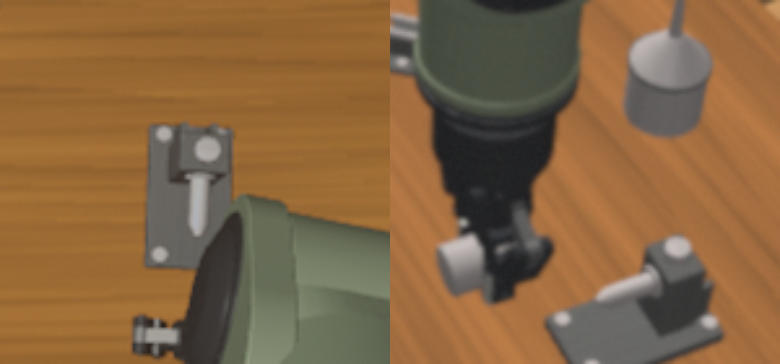

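```bash
python3 - <<'E'
from h import *
a=cv2.resize(load("top",2)["image"][265:300,365:415],None,fx=8,fy=8,interpolation=cv2.INTER_CUBIC);b=cv2.resize(load("side",2)["image"][265:320,440-140:360],None,fx=6.5,fy=6.5,interpolation=cv2.INTER_CUBIC)
o=np.zeros((360,800,3),np.uint8);o[:280,:400]=a;o[:357,400:790]=b[:357,:390]
cv2.imwrite("pics/v2b.png",o)
for n,(x0,y0,x1,y1) in(("top",(365,265,415,300)),("side",(300,265,360,320))):
    c=load(n,2);P=cloud(c);m=np.zeros((480,640),bool);m[y0:y1,x0:x1]=1
    g=c["image"].mean(2);m&=(g>95)&(P[...,2]>115)&(P[...,2]<185)
    Q=P[m];print(n,len(Q),Q.min(0).round(),Q.max(0).round(),np.median(Q,0).round())
E
```

```text
top 23 [ 466. -173.  144.] [ 506. -154.  183.] [ 473. -172.  155.]
side 295 [ 464. -213.  134.] [ 503. -153.  183.] [ 475. -195.  164.]
```

View pics/v2b.png

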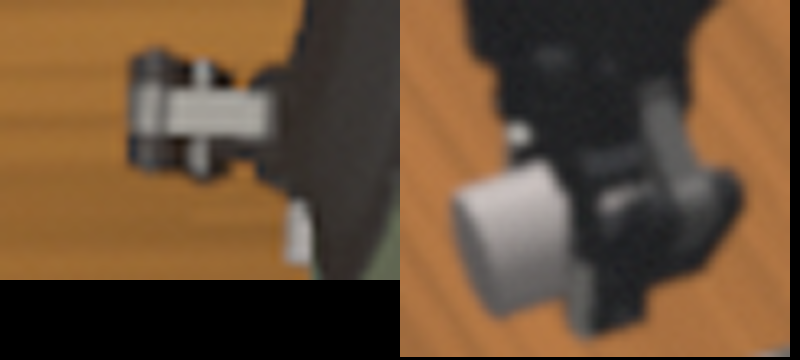

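```bash
python3 - <<'E'
from h import *
d=yv(-5);tip=np.array([584.5,-198.8,60]);
p=tip-d*46;p[2]=39.3
movel([tip[0]-d[0]*90,tip[1]-d[1]*90,39.3],max_speed=120);st()
movel(p,max_speed=60);wait(0.3);s=st("pre");print(p.round(1));snap(3)
a=cv2.resize(load("top",3)["image"][190:290,360:450],None,fx=4,fy=4,interpolation=cv2.INTER_CUBIC);b=cv2.resize(load("side",3)["image"][270:370,330:430],None,fx=4,fy=4,interpolation=cv2.INTER_CUBIC)
cv2.imwrite("pics/v3.png",np.hstack([a,b]))
E
```

```text
t 7.32 p [ 495.2 -191.    39.8] f [ 0.  -0.  -3.3] m [-0.01  0.01 -0.  ] gap 33.7
pre t 8.5 p [ 538.5 -194.8   39.3] f [ 0.  -0.  -4.2] m [ 0.01 -0.02  0.04] gap 33.7
[ 538.7 -194.8   39.3]
```

View pics/v3.png

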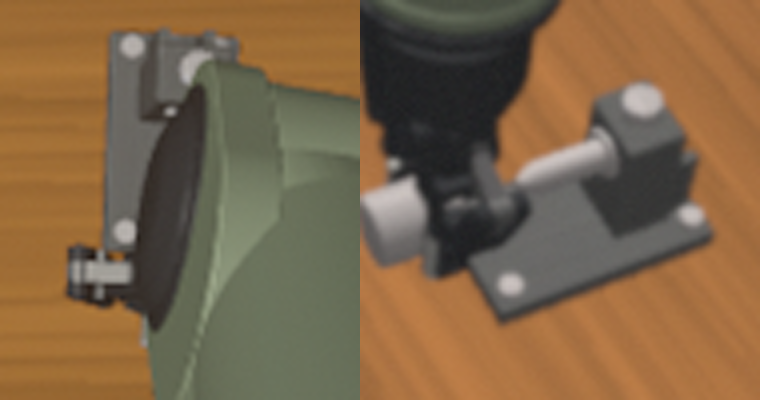

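The side view shows the held bush with its rear end at about (390,225), level with and in line with the pin tip at (515,178). Next I'll feel forward gently under a guard.

```bash
python3 - <<'E'
from h import *
d=yv(-5);tip=np.array([584.5,-198.8,60]);
p=tip+d*12.5;p[2]=39.3
print(movel(p,max_speed=18,guard=8));s=st("stop");print("mid rel tip",((s["eef_pos"]-tip)@d).round(1), "f.d",(s["ft_force"]@d).round(2));snap(4)
b=cv2.resize(load("side",4)["image"][270:370,330:430],None,fx=4,fy=4,interpolation=cv2.INTER_CUBIC)
cv2.imwrite("pics/v4.png",b)
E
```

```text
True
stop t 11.47 p [ 594.1 -199.6   38.6] f [-0.3  0.3 -2.9] m [-0.03  0.05  0.03] gap 33.7
mid rel tip 9.7 f.d -0.32
```

View pics/v4.png

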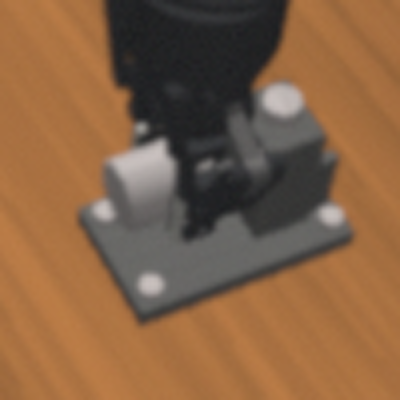

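Contact came 9.7 mm beyond the tip, where the floor should be, so this is the open end. The force has since relaxed, so I'll press again gently to confirm the bush is seated on the floor.

```bash
python3 - <<'E'
from h import *
d=yv(-5);tip=np.array([584.5,-198.8,60]);
wait(0.2);s=st("rest");x0=(s["eef_pos"]-tip)@d;print(x0.round(2))
for k in range(2):
    s=read_state();p=s["eef_pos"]+d*4;p[2]=39.3
    g=movel(p,max_speed=6,guard=10);s=st(f"push{g}");print(((s["eef_pos"]-tip)@d).round(2),"f.d",(s["ft_force"]@d).round(2))
    wait(0.3);s=st("after");print(((s["eef_pos"]-tip)@d).round(2),"f.d",(s["ft_force"]@d).round(2))
E
```

```text
rest t 11.77 p [ 593.8 -199.5   38.2] f [ 0.6  0.2 -3.6] m [-0.    0.01  0.02] gap 33.5
9.36
pushTrue t 12.23 p [ 594.1 -199.4   37.8] f [-0.6  0.3 -4. ] m [-0.02 -0.02  0.04] gap 33.8
9.62 f.d -0.66
after t 12.53 p [ 594.  -199.5   37.5] f [ 1.4 -0.9 -0.8] m [-0.19 -0.29  0.06] gap 33.8
9.48 f.d 1.49
pushTrue t 13.02 p [ 594.2 -199.5   37.4] f [-0.6 -0.8  1.3] m [-0.29 -0.09  0.05] gap 33.4
9.74 f.d -0.52
after t 13.32 p [ 594.1 -199.6   37.2] f [ 1.3 -2.4  2.7] m [-0.42 -0.38  0.01] gap 33.6
9.63 f.d 1.5
```

```bash
python3 - <<'E'
from h import *
d=yv(-5);tip=np.array([584.5,-198.8,60]);
p=tip+d*8.5;p[2]=39.8
movel(p,max_speed=15);wait(0.2);s=st("centred");print(((s["eef_pos"]-tip)@d).round(2))
p=tip+d*14;p[2]=39.8
g=movel(p,max_speed=6,guard=12);s=st(f"push{g}");print(((s["eef_pos"]-tip)@d).round(2),"f.d",(s["ft_force"]@d).round(2))
snap(5)
# draw off
p=tip-d*60;p[2]=39.5
print(movel(p,max_speed=50,guard=25));st("off")
E
```

```text
centred t 13.86 p [ 592.8 -199.4   39.6] f [-0.9  0.2 -3.1] m [ 0.   -0.05 -0.01] gap 34.3
8.36
pushTrue t 14.42 p [ 593.9 -199.6   39. ] f [ 0.4 -0.2 -4.2] m [-0.   -0.05  0.04] gap 33.6
9.46 f.d 0.45
False
off t 16.05 p [ 525.  -193.6   39.5] f [-0.2  0.4 -3.6] m [-0.06 -0.05  0.01] gap 33.7
```

The bush stopped at the same place every time, 9.5–9.7 mm past my tip estimate, so it was home and is now drawn off. Next I'll lift it and turn the hole up.

```bash
python3 - <<'E'
from h import *
from scipy.spatial.transform import Rotation as Ro, Slerp
movel([500,-192,330],max_speed=150);s=st("up")
E1=R(yv(-90),[0,0,1])
for p in((500,-50,400),(520,0,420),(560,-50,380)):
    q=inverse_kinematics(p,E1);print(p,np.round(q,2) if q is not None else None)
print(np.round(s["qpos"],2))
p=(560,-50,380);movep(p,E1);wait(0.5);s=st("end");print(np.round(s["tool_rot"],3),np.round(s["qpos"],2));snap(6)
E
```

```text
up t 18.14 p [ 499.8 -191.9  329.4] f [ 0.3  0.7 -2.6] m [ 0.   -0.03 -0.03] gap 34.0
(500, -50, 400) [-1.3   1.12  1.22  1.9   0.55  1.18 -0.48]
(520, 0, 420) [-1.32  1.12  1.22  1.77  0.52  1.31 -0.41]
(560, -50, 380) [-1.2   1.21  1.22  1.76  0.49  1.18 -0.43]
[ 0.28  0.29 -0.04  1.69  0.01  1.18  1.73]
end t 20.76 p [560.  -50.1 380. ] f [ 0.2  0.  -3. ] m [ 1.8  -0.03 -0.01] gap 33.3
[[ 1.  0. -0.]
 [-0. -0. -1.]
 [-0.  1. -0.]] [-1.2   1.21  1.22  1.76  0.49  1.18 -0.43]
```

```bash
python3 - <<'E'
from h import *
t=load("top",6);P=cloud(t)
x=t["image"];cv2.imwrite("pics/v6.png",np.hstack([cv2.resize(x[100:360,200:460],(400,400)),cv2.resize(load("side",6)["image"][60:320,200:460],(400,400))]))
E
```

```text
(no output)
```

View pics/v6.png

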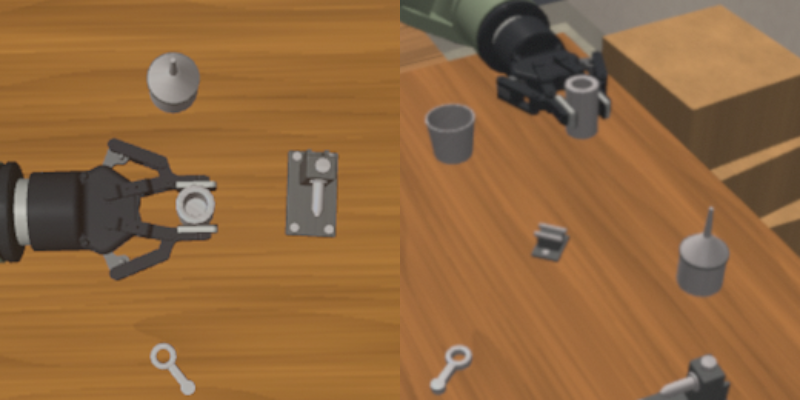

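The left half (top view) shows an open hole facing the camera at (195,205), held between the pads. In the right half (side view) the bush stands upright at (582,105), clear of everything, and the bystanders look unmoved. Next I'll check the tilt and whether the bystanders moved.

```bash
python3 - <<'E'
from h import *
from scipy.optimize import least_squares
for n in("top","side"):
    c=load(n,6);P=cloud(c);s=np.array([560,-31.3,380]) # expected: grasp point
    g=c["image"].mean(2)
    near=(np.linalg.norm(P[...,:2]-s[:2],axis=-1)<30)&(P[...,2]>340)&(P[...,2]<425)&(g>90)
    v,u=np.where(near);print(n,near.sum(),u.min(),u.max(),v.min(),v.max())
    Q=P[near];print(" z pct",np.percentile(Q[:,2],[5,25,50,75,95]).round(1))
    if n=="top":
        r=Q[Q[:,2]>402];print(" rim",len(r),r.mean(0).round(1));A=np.c_[r[:,:2]-r[:,:2].mean(0),np.ones(len(r))];print(" rim slope",np.linalg.lstsq(A,r[:,2],rcond=None)[0].round(3))
    else:
        q=Q[(Q[:,2]<400)]
        # cylinder R18 fit, axis = (cx+ax*z, cy+ay*z)
        def f(p):
            z=q[:,2]-375;return np.hypot(q[:,0]-p[0]-p[2]*z,q[:,1]-p[1]-p[3]*z)-18
        r=least_squares(f,[560,-31,0,0],loss="soft_l1");print(" cyl",r.x.round(3),"rms",np.sqrt((f(r.x)**2).mean()).round(2),len(q))
# side-image edges of the bush
c=load("side",6);x=c["image"][95:160,300:350];cv2.imwrite("pics/v6b.png",cv2.resize(x,None,fx=9,fy=9,interpolation=cv2.INTER_CUBIC))
# bystander displacement: image difference top & side at objects
for n,o in(("top",dict(oil=(290,130,335,178),tin=(62,226,122,276),lug=(292,318,330,360),file=(490,155,532,290))),("side",dict(oil=(375,190,418,255),lug=(212,280,252,320),file=(380,390,532,448)))):
    a=load(n,0)["image"].astype(float);b=load(n,6)["image"].astype(float)
    for k,(x0,y0,x1,y1) in o.items(): print(n,k,"mean/max abs diff",np.abs(a-b)[y0:y1,x0:x1].mean().round(2),np.abs(a-b)[y0:y1,x0:x1].max())
E
```

```text
top 736 314 341 215 252
 z pct [368.7 385.7 391.5 409.1 410.7]
 rim 312 [558.2 -28.7 409.3]
 rim slope [-6.00000e-03 -1.40000e-02  4.09328e+02]
side 337 301 336 109 150
 z pct [355.4 390.3 403.4 408.7 409.7]
 cyl [ 5.58609e+02 -3.30550e+01 -9.90000e-02 -1.38000e-01] rms 5.53 162
top oil mean/max abs diff 5.23 8.0
top tin mean/max abs diff 46.4 129.0
top lug mean/max abs diff 5.17 8.0
top file mean/max abs diff 4.95 9.0
side oil mean/max abs diff 2.48 7.0
side lug mean/max abs diff 2.74 7.0
side file mean/max abs diff 2.51 7.0
```

View pics/v6b.png

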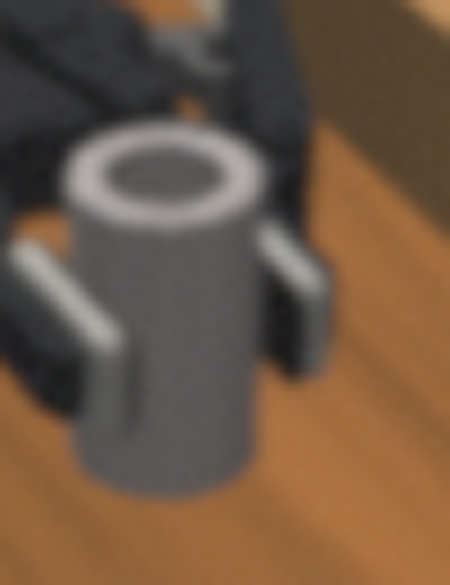

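```bash
python3 - <<'E'
from h import *
a=load("side",0)["image"].astype(float);b=load("side",6)["image"].astype(float)
print("tin side",np.abs(a-b)[125:170,212:255].mean(),np.abs(a-b)[125:170,212:255].max())
st("final");print(finish_job())
E
```

```text
tin side 2.3386735572782085 7.0
final t 20.86 p [560. -50. 380.] f [ 0.1 -0.1 -3. ] m [ 1.79  0.01 -0.03] gap 33.6
the job is handed in; nothing more can be done
None
```

I took the bush off its cradle and fed the end that already looked open in the side view onto the pin. It was the open end, so no turn was needed. I drew the bush off and handed the job in at 20.9 s, still holding it hole up.

- **Fully home:** The bush slid on freely from 46 mm short of the tip. It then stopped 9.5–9.7 mm past my estimate of the tip on four gentle pushes (guards of 8–12 N). Fully home is nominally 10 mm, and my tip position is only good to about 2 mm. During the repeat pushes the tool sagged about 2 mm, so I re-centred it and the last push gave the same stop.
- **Final pose:** The hole shows open to the top camera. The rim plane is within about 1° of level and 409 mm above the bench, so the bush's lower end is about 350 mm up. The bush is clear of everything.
- **Bystanders:** Before/after images match at the file, oil can and casting in both views. The tin matches in the side view only, because the arm covers it from above.
- **Checks that disagreed:**
  - A cylinder fit to the bush in the side view suggested a tilt of several degrees. I disregarded it because the pads had got into the points (5.5 mm rms).
  - The two cameras differed by 3–4 mm on where the bush lay. I used the mean, and the clamp took up about 2 mm.
  - The finger gap read about 33.6 mm on the 36 mm bush, steady throughout.

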